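Bring the trolley wheel's valve to the top

TASK

The wheel of the bar's crate trolley hangs on a slanted stand on the counter and has to be pumped up. Turn it by gently pushing its spokes with the fingertips until the valve stem is at the very top of the wheel, pointing straight up the slant, then back away. Keep off the tyre, the rim and the valve stem, pick nothing up, and leave the pump, mug, bottle and plates where they are.

Things in the scene. Friction and masses are not known exactly. Their poses are not given: they have to be found in the camera images.
- stand: fixed stand: base plate 260 x 200 x 16 mm, grey post 28 mm thick that carries the wheel from behind. Origin on the counter under the wheel's centre, which is at (0, 0, 175) mm; z up, x the way the wheel faces (roughly away from the robot), y left of that. The wheel leans 40 deg back from vertical: its face looks along (0.766, 0, 0.643), straight up the slant is (-0.643, 0, 0.766)
- axle (a point): point on the wheel's axis, 16 mm in front of the wheel's middle plane, level with the front faces of the spokes; axes as the stand's
- wheel (a joint): turn of the wheel, rad, counter-clockwise positive for somebody facing its front. At 0 and 6.28 the valve stem points straight up the slant, at 3.14 straight down, at 1.57 to the stand's -y. It turns both ways through more than a full turn with a drag of about 0.3 N m (4 to 5 N at 68 mm radius) and stays where it is left
- spokes: five straight aluminium spokes 72 deg apart, 14 mm wide, clear from the hub (24 mm radius) to the rim (101 mm). Front faces 16 mm, backs 4 mm in front of the wheel's middle plane; beyond 35 mm radius the gaps are open through the wheel. The stem is midway between two spokes. Origin at the wheel's centre; turns with the wheel: z along the face's direction, the stem along -x
- tyre: black rubber tyre on an aluminium rim, 300 mm outer diameter, 40 mm thick (20 mm either side of the middle plane), filling the radius from 101 to 150 mm. Not to be pressed. Origin at the wheel's centre, axes as the spokes'
- stem: brass valve stem, bent: leaves the rim's front at 107 mm radius and runs radially outwards in front of the tyre to 152 mm, 9 to 12 mm thick, standing up to 34 mm in front of the middle plane. Not to be pressed. Origin at the wheel's centre, axes as the spokes'
- stem_tip (a point): outer end of the valve stem, 152 mm from the wheel's axis, 28 mm in front of the middle plane
- pump: small hand pump lying on the counter, 250 mm long along its x axis, 32 mm thick, loose; leave alone. Origin at its underside
- mug: white mug, 80 mm across, 90 mm high, loose; leave alone. Origin at the centre of its underside
- bottle: green glass bottle, 68 mm across, 200 mm high, loose; leave alone. Origin at the centre of its underside
- plates: stack of four plates, 170 mm across, 47 mm high, loose; leave alone. Origin at the centre of its underside

How it is judged:
By the outcome, as a careful person would: the job done as asked, in the order asked, and still so for the second after the job is handed in, with the robot touching nothing.
It also fails if it takes over 58 s, if anything falls off the work surface, if the arm or the gripper's body presses on something with over 40 N, if the wrist force passes 120 N, or if a joint passes its speed limit or range.

ROBOT

A 6-joint arm with a two-finger parallel gripper is mounted at the origin on the work surface. World frame = base frame: x ahead of the robot, y to its left, z up, the work surface at z = 0. Lengths are in m, angles in rad, forces in N, time in s.
With the tool pointing down it reaches from about 0.3 to 0.875 m from the base axis. Payload 6.4 kg.
Tool frame: the origin (TCP) lies at the very end of the fingers, on their centre line; the grasp point (between the pads) lies 19 mm behind it; z points along the fingers, y is the direction in which the jaws open and shut (so a half turn about z gives the same grasp; the last joint's range is limited). The gripper opens to 88 mm and grips with 3 to 60 N. Pads are 18 mm wide; open, the fingers measure 123 mm over their backs; the gripper's body (75 mm by 187 mm) begins 45 mm behind the grasp point.
Start: joints at [1.062, 0.181, 1.607, -0, 1.354, -0.206], TCP at [0.171, 0.549, 0.239] pointing down, gripper open.
Joint ranges: [-2.99, 2.99], [-0.89, 2.07], [0.3, 2.58], [-1.14, 4.28], [0, 2.63], [-3.12, 3.12]. Speed limits (rad/s): [2.57, 2.57, 3.01, 3.14, 3.14, 3.14].

INTERFACE

Orientations are given as a unit quaternion [x, y, z, w].
In Python, from plant import status, imaging, hand_in gives the robot as it stands. The module is installed in compiled form; this text tells all that it offers.
- The arm moves only by the tool carry_out, never from a script. Its argument "targets" is a list of rows, each a list of 3 entries, a list of its own where there are three numbers: the closure in counts, from 0 (fully open) to 255 (shut), then the shift along the tool's x, y, z in m, then the turn, a rotation vector about the tool's x, y, z in rad. A call has 1 to 12 rows; each row is the pose to reach, as a shift and turn from the pose commanded when the call began, along the tool's axes at that moment; what a row does not reach only later rows make up. A row lasts 1/8 s, in which the tool goes at most 62.5 mm and 10.7 degrees, less where a joint would pass 70% of its speed; a pose out of reach is approached as far as the arm can. A call with a gripper value outside its range is refused whole. The fingers move at their own pace and stop on an object; "grip_force" is the grip in N (left out, the last holds). Time passes only in rows, so rows that repeat a pose let the fingers close. It gives the time, the measured TCP pose, the force and the opening at its end, in the units of the state.
- status.get_obs(): the state, without advancing time (a new reading comes with each control period).
- imaging.grab_frame(name): name is "scene" or "side" or "wrist"; returns a dict with "pixels" (384x512x3 uint8, red, green, blue), "fx", "fy", "cx", "cy" (pixels), "xyz" and "rotation" of the camera in the world. Camera axes: x right, y down, z forward; pixel columns grow to the right and rows downward; lengths in m; the calibration is good to about 2 mm. A picture is of the moment at which its call begins. There is no depth.
- hand_in(): hands the job in, once; it reports no verdict.
The state is a dict: "time_s": time; "joint_pos": joint angles; "joint_vel": joint speeds; "tau": joint torques, N m; "tool_pos": TCP position; "tool_rot": TCP orientation; "wrist_force": force on the tool from outside, world axes, zero at the start; "wrist_torque": the same for the moment, N m; "opening": finger opening in m.
Only numpy, scipy, OpenCV 4.12 (cv2) and the standard library are available. Lean on these libraries where they do the work, as an engineer would, in place of code of your own. Each camera call takes 0.05 s, during which the arm holds its last target. There are 200 camera calls.

## Working session

There is one attempt and no reset: what is moved stays moved. The work goes in short steps, Python scripts to look and compute and a tool call to move; the robot and the scene stay as the last step left them, time stands still between calls to the robot, and variables do not carry over. Pictures are saved under pics/ and viewed, about 8 in all and at most 12, crops included, and the job is handed in when it is done.

Besides the shell and the picture viewer there is one more tool, called after "Request:" as name([rows], argument=value, ...), one row to a line, values as JSON. carry_out: Moves the arm, as the interface text tells. Its arguments: {"type":"object","properties":{"targets":{"type":"array","items":{"type":"array"}},"grip_force":{"type":"number"}},"required":["targets"]}

```bash
mkdir -p pics; cat > h.py <<'E'
import numpy as np, cv2
from plant import status, imaging
def grab(n,fn):
    f=imaging.grab_frame(n); cv2.imwrite('pics/'+fn+'.png',f['pixels'][:,:,::-1]); np.save('pics/'+fn+'.npy',f,allow_pickle=True); return f
def load(fn): return np.load('pics/'+fn+'.npy',allow_pickle=True).item()
def Rm(f):
    r=np.array(f['rotation'],float)
    if r.size==9: return r.reshape(3,3)
    from scipy.spatial.transform import Rotation as R
    return R.from_quat(r).as_matrix()
def ray(f,u,v):
    d=Rm(f)@np.array([(u-f['cx'])/f['fx'],(v-f['cy'])/f['fy'],1]); return np.array(f['xyz']),d/np.linalg.norm(d)
def plane(f,u,v,p,n):
    o,d=ray(f,u,v); return o+d*(np.dot(np.array(p)-o,n)/np.dot(d,n))
def proj(f,P):
    c=(np.atleast_2d(P)-np.array(f['xyz']))@Rm(f); return np.c_[f['fx']*c[:,0]/c[:,2]+f['cx'],f['fy']*c[:,1]/c[:,2]+f['cy']]
E
python3 - <<'E'
from h import *
a=[grab(n,n+'0') for n in('scene','side')]
for f in a: print(f['xyz'],f['rotation'],f['fx'],f['cx'],f['cy'])
o=status.get_obs(); print(o)
E
```

```text
[ 1.22382301 -0.42680407  0.74490152] [ 0.76404814  0.44431708 -0.22476299 -0.41023697] 373.79237260192934 257.9207414985757 190.4549632572943
[0.29316993 0.75880134 1.17428134] [-0.12476606  0.93319586 -0.33252343  0.05483692] 433.28735479293425 266.8775475362356 188.13014512896342
{'time_s': 0.1, 'joint_pos': array([ 1.06169358e+00,  1.81451361e-01,  1.60787047e+00,  1.65616259e-05,
        1.35380162e+00, -2.06261244e-01]), 'joint_vel': array([-0.00061551, -0.00194313, -0.00060008,  0.00076915, -0.00060085,
        0.00044634]), 'tau': array([ 3.29036357e-04, -4.34822881e+01, -3.42694616e+01,  7.04493094e-02,
        3.40688915e-02, -2.43264736e-05]), 'tool_pos': array([0.17121015, 0.54843247, 0.23792703]), 'tool_rot': array([ 1.50844506e-01,  9.88557206e-01, -7.14126123e-04, -2.75542413e-04]), 'wrist_force': array([0.25882303, 0.18077894, 0.48706102]), 'wrist_torque': array([0.02801091, 0.01874385, 0.02295994]), 'opening': 0.08792259987720177}
```

View pics/scene0.png

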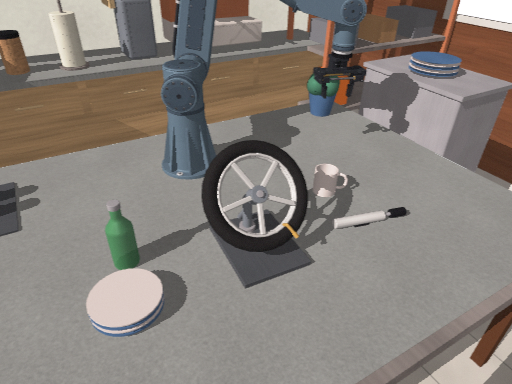

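View pics/side0.png

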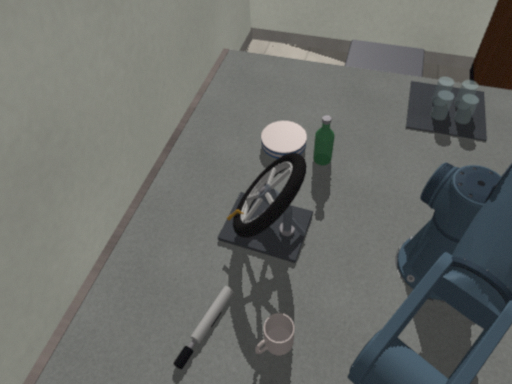

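The scene view shows the wheel hub near (259,194) and the stem near (290,230), lower right. In the side view the hub is near (270,198) and the base plate corners are visible. Next I'll enlarge both.

```bash
python3 - <<'E'
from h import *
a=cv2.imread('pics/scene0.png')[135:285,190:320];b=cv2.imread('pics/side0.png')[145:265,210:320]
A=cv2.resize(a,None,fx=3.3,fy=3.3,interpolation=3);B=cv2.resize(b,None,fx=3.3,fy=3.3,interpolation=3)
c=np.zeros((A.shape[0],A.shape[1]+B.shape[1],3),np.uint8);c[:,:A.shape[1]]=A;c[:B.shape[0],A.shape[1]:]=B
cv2.imwrite('pics/crop1.png',c);print(c.shape,A.shape)
s,d=load('scene0'),load('side0')
for (u,v),(x,y) in [((259,193),(270,198))]:
  o1,d1=ray(s,u,v);o2,d2=ray(d,x,y)
  t=np.linalg.lstsq(np.c_[d1,-d2],o2-o1,rcond=None)[0];print(o1+t[0]*d1,o2+t[1]*d2)
E
```

```text
(495, 792, 3) (495, 429, 3)
[0.51427181 0.0048814  0.17181986] [0.51460907 0.00520838 0.17164859]
```

View pics/crop1.png

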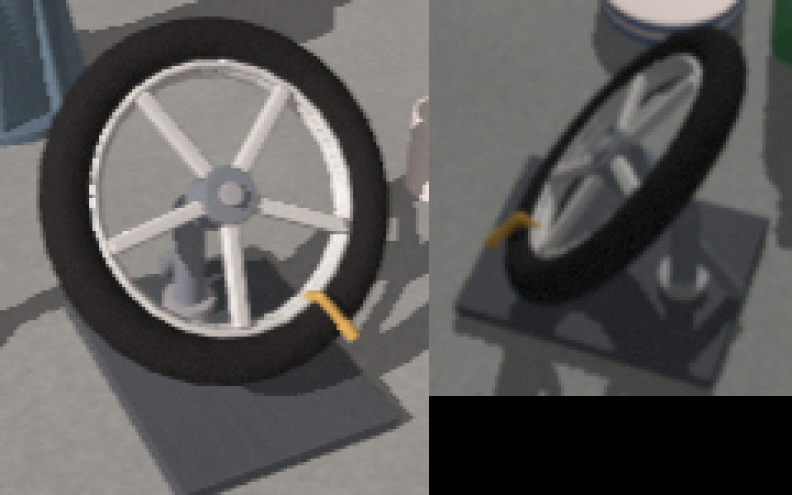

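The crop shows the plate corners at scene (314,261) and (244.5,284), and side (218.5,239), (296,261) and (313,210). The stem runs from scene (285,224) to (298,237), about 125° clockwise from the top.

```bash
cat >> h.py <<'E'
def setup(c,yaw):
    S=np.array([[np.cos(yaw),-np.sin(yaw),0],[np.sin(yaw),np.cos(yaw),0],[0,0,1]])
    n=S@[.766,0,.643];up=S@[-.643,0,.766];left=S@[0,1,0]  # left = viewer's right(+y)
    return n,up,left
E
python3 - <<'E'
from h import *
s,d=load('scene0'),load('side0'); z=[0,0,1]
L=lambda f,u,v,h=.016:plane(f,u,v,[0,0,h],z)[:2]
P={'FR':L(s,314.2,260.8),'FL':L(s,244.5,283.5),'sF':L(d,218.5,239,),'sB':L(d,295.8,261),'sR':L(d,312.7,210.2)}
for k in P: print(k,P[k].round(4))
e=P['FR']-P['FL'];print('front len',np.hypot(*e),'yaw',np.degrees(np.arctan2(-e[0],e[1])))
e=P['sF']-P['sB'];print('side',np.hypot(*e),np.degrees(np.arctan2(e[1],e[0])))
e=P['sB']-P['sR'];print('back',np.hypot(*e),np.degrees(np.arctan2(-e[0],e[1])))
def tri(a,b):
  o1,d1=ray(s,*a);o2,d2=ray(d,*b);t=np.linalg.lstsq(np.c_[d1,-d2],o2-o1,rcond=None)[0];return (o1+t[0]*d1+o2+t[1]*d2)/2,np.linalg.norm(o1+t[0]*d1-o2-t[1]*d2)
cr=lambda x,y,o:(o[0]+x/3.3,o[1]+y/3.3)
print('hub',tri(cr(232,194,(190,135)),cr(618-429,150,(210,145))))
print('stem base',tri(cr(314,296,(190,135)),cr(527-429,218,(210,145))),'tip',tri(cr(352,335,(190,135)),cr(492-429,243,(210,145))))
# tyre ellipse in scene
img=s['pixels'].astype(int)
m=((img.max(2)<55)).astype(np.uint8)
m[:135]=0;m[:,:195]=0;m[:,312:]=0
cs,_=cv2.findContours(m,0,2);c=max(cs,key=cv2.contourArea);print(cv2.boundingRect(c),cv2.fitEllipse(cv2.convexHull(c)))
E
```

```text
FR [0.6741 0.0898]
FL [ 0.6522 -0.1146]
sF [0.6629 0.0885]
sB [0.4089 0.1024]
sR [ 0.3986 -0.0983]
front len 0.20562426681742024 yaw -6.125755781864229
side 0.25434987657058206 -3.12765854441141
back 0.20099290888647073 -2.9354866474639216
hub (array([ 0.52981585, -0.00561341,  0.18480605]), np.float64(0.009658052179834922))
stem base (array([0.60322224, 0.03427069, 0.11411041]), np.float64(0.0006195292631323598)) tip (array([0.63352181, 0.05254627, 0.08830687]), np.float64(0.0008488463154456219))
(202, 140, 106, 115) ((256.3956604003906, 198.4988250732422), (103.25299072265625, 121.63585662841797), 149.34559631347656)
```

```bash
cat >> h.py <<'E'
from scipy.spatial.transform import Rotation as R
def toolR(yaw,tilt=0):  # x=up slant,y=stand left,z=into wheel
    n,up,l=setup(0,yaw); M=np.c_[up,l,-n]; return R.from_matrix(M)*R.from_euler('y',tilt)
def rel(P,Rt,base=None):
    o=status.get_obs(); p=o['tool_pos'];q=R.from_quat(o['tool_rot'])
    return (q.inv().apply(np.array(P)-p)).round(4),(q.inv()*Rt).as_rotvec().round(4)
E
python3 - <<'E'
from h import *
y=np.radians(-4);n,u,l=setup(0,y);c=np.array([.515,0,.175])
o=status.get_obs()
print(rel([.171,.549,.44],R.from_quat(o['tool_rot'])))
print(rel([.45,.35,.44],toolR(y)))
print(rel(c+.22*n,toolR(y)))
E
```

```text
(array([ 4.000e-04,  2.000e-04, -2.021e-01]), array([0., 0., 0.]))
(array([-0.3252, -0.1066, -0.202 ]), array([ 0.1003,  0.8679, -0.2187]))
(array([-0.6556, -0.3821, -0.0782]), array([ 0.1003,  0.8679, -0.2187]))
```

Request:
carry_out([
  [255,[0,0,-0.06],[0,0,0]],
  [255,[-0.02,0,-0.12],[0,0,0]],
  [255,[-0.06,-0.01,-0.17],[0,0,0]],
  [255,[-0.11,-0.03,-0.2],[0,0,0]],
  [255,[-0.16,-0.05,-0.21],[0.015,0.14,-0.035]],
  [255,[-0.215,-0.075,-0.21],[0.03,0.28,-0.07]],
  [255,[-0.27,-0.095,-0.21],[0.045,0.42,-0.105]],
  [255,[-0.325,-0.12,-0.21],[0.06,0.55,-0.14]],
  [255,[-0.38,-0.15,-0.21],[0.075,0.67,-0.17]],
  [255,[-0.43,-0.18,-0.21],[0.09,0.78,-0.2]],
  [255,[-0.48,-0.21,-0.21],[0.1,0.868,-0.219]],
  [255,[-0.53,-0.245,-0.2],[0.1,0.868,-0.219]],
])

```text
time_s: 1.6
tool_pos: [0.5998, 0.1548, 0.4291]
tool_rot: [0.032, 0.907, 0.017, -0.42]
wrist_force: [0.9, 0.2, -0.3]
opening: 0.0002
```

Request:
carry_out([
  [255,[0,0,0],[0,0,0]],
])

```text
time_s: 1.72
tool_pos: [0.6001, 0.1522, 0.4278]
tool_rot: [0.035, 0.906, 0.017, -0.421]
wrist_force: [-0.0, -0.1, 0.4]
opening: 0.0007
```

```bash
python3 - <<'E'
from h import *
y=np.radians(-4);n,u,l=setup(0,y);c=np.array([.515,0,.175])
o=status.get_obs();print(o['time_s'],o['tool_pos'],o['joint_pos'].round(2))
print(rel(c+.22*n,toolR(y)))
E
```

```text
1.725 [0.60010337 0.15224366 0.42781792] [ 0.02  0.81  0.57  0.15  2.63 -1.38]
(array([-0.1465, -0.1572, -0.0014]), array([ 0.0077,  0.0024, -0.0038]))
```

Request:
carry_out([
  [255,[-0.035,-0.04,0],[0,0,0]],
  [255,[-0.075,-0.08,0],[0,0,0]],
  [255,[-0.11,-0.12,0],[0,0,0]],
  [255,[-0.145,-0.155,0],[0,0,0]],
  [255,[-0.145,-0.155,0],[0,0,0]],
])

```text
time_s: 2.35
tool_pos: [0.6807, -0.0067, 0.3156]
tool_rot: [0.033, 0.906, 0.018, -0.422]
wrist_force: [0.0, 0.4, 0.3]
opening: 0.0002
```

```bash
python3 - <<'E'
from h import *
y=np.radians(-4);n,u,l=setup(0,y);c=np.array([.515,0,.175])
o=status.get_obs();print(o['time_s'],o['tool_pos'],o['joint_pos'].round(2),rel(c+.22*n,toolR(y)))
f=grab('wrist','w0');print(f['xyz'],Rm(f).round(3),f['fx'],proj(f,[c,c+.15*u,c-.15*u,c+.15*l]))
cv2.imwrite('pics/w0.png',f['pixels'][:,:,::-1])
E
```

```text
2.35 [ 0.68068126 -0.00665779  0.31562968] [-0.16  1.1   0.31 -0.12  2.61 -1.73] (array([-0.0012, -0.0049, -0.0027]), array([ 0.0062,  0.0001, -0.0001]))
[ 0.74967262 -0.01144643  0.46143036] [[ 0.075  0.82  -0.567]
 [ 0.997 -0.059  0.047]
 [ 0.005 -0.569 -0.822]] 278.7706536395495 [[255.24363194 164.70875847]
 [254.60036672  39.57143209]
 [255.76224298 265.59653622]
 [368.18570142 164.60366141]]
```

View pics/w0.png

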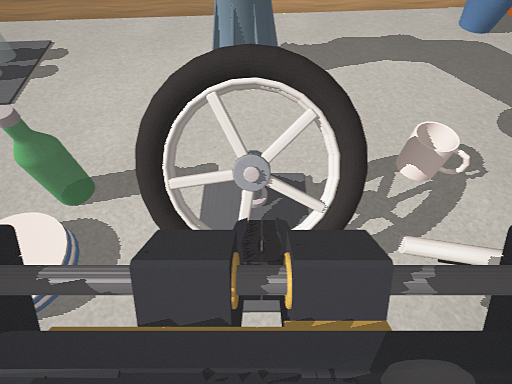

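The wrist view shows the hub cap at (251,174) and five spokes, ending near (212,95), (315,112), (170,184), (328,207) and (246,225). The stem is hidden behind the gripper at the bottom.

```bash
cat >> h.py <<'E'
def spokes(f,c,yaw,radii=np.arange(.045,.092,.003),h=.016,tol=12,thr=185):
    """bright arcs on circles in the spoke-front plane -> line fit -> centre and angles (clockwise from up, deg)"""
    n,up,l=setup(0,yaw);pts=[]
    g=cv2.cvtColor(f['pixels'],cv2.COLOR_RGB2GRAY).astype(np.float32)
    a=np.radians(np.arange(0,360,.5))
    for r in radii:
        P=c+h*n+r*(np.cos(a)[:,None]*up+np.sin(a)[:,None]*l)
        q=proj(f,P).astype(np.float32);v=cv2.remap(g,q[:,0].reshape(-1,1),q[:,1].reshape(-1,1),1)[:,0]
        b=(v>thr).astype(int);k=np.flatnonzero(np.diff(np.r_[b[-1],b])==1)
        for i in k:
            j=0
            while b[(i+j)%720] and j<720:j+=1
            w=np.radians(j*.5)*r
            if .009<w<.021: t=a[i]+np.radians((j-1)*.25);pts.append((r*np.cos(t),r*np.sin(t),np.degrees(t)%360))
    return np.array(pts)
def fit(pts,expect=None):
    from scipy.optimize import least_squares
    # group by angle mod 72 circular mean, then robust fit of 5 lines through common centre at 72deg
    th=np.exp(1j*np.radians(pts[:,2]*5));t0=np.degrees(np.angle(th.mean()))/5
    def res(x):
        d=pts[:,:2]-x[:2];ang=np.degrees(np.arctan2(d[:,1],d[:,0]));e=(ang-x[2]*50+36)%72-36
        return np.radians(e)*np.hypot(*d.T)*1000
    s=least_squares(res,[0,0,t0/50],loss='soft_l1',x_scale=[.01,.01,.1]);return s.x[:2],s.x[2]*50,np.median(abs(res(s.x)))
E
python3 - <<'E'
from h import *
f=load('w0');y=np.radians(-4);n,u,l=setup(0,y)
print(f['pixels'][174,190],f['pixels'][130,180],f['pixels'][150,225],f['pixels'][142,285])
for h in(.016,.022):print(plane(f,251,174,np.array([0.515,0,.175])+h*n,n))
c=plane(f,251,174,np.array([0.515,0,.175])+.022*n,n)-.022*n
for it in range(4):
    p=spokes(f,c,y,thr=190);d,t,e=fit(p);print(c,len(p),d,t,e); c=c+d[0]*u+d[1]*l
print(sorted(p[:,2].round()))
E
```

```text
[107 106 101] [144 139 135] [192 190 178] [223 218 214]
[ 0.53264731 -0.00650972  0.17837563]
[ 0.53638877 -0.00659483  0.18325542]
[ 0.51957782 -0.00541929  0.16910942] 71 [ 0.0017989  -0.00160063] -26.462421290173786 0.17560189623213615
[ 0.51831229 -0.00693533  0.17048738] 71 [-1.86749372e-05  1.07521201e-04] -26.50273368838211 0.13627666976707045
[ 0.51833177 -0.00682891  0.17047307] 71 [-7.68508446e-06  5.64697413e-06] -26.499215430082913 0.21239160927882145
[ 0.5183371  -0.00682362  0.17046719] 71 [-7.68508446e-06  5.64697413e-06] -26.499215430082913 0.21239160927882145
[np.float64(46.0), np.float64(46.0), np.float64(46.0), np.float64(46.0), np.float64(46.0), np.float64(46.0), np.float64(46.0), np.float64(46.0), np.float64(46.0), np.float64(46.0), np.float64(46.0), np.float64(46.0), np.float64(46.0), np.float64(46.0), np.float64(46.0), np.float64(46.0), np.float64(117.0), np.float64(118.0), np.float64(118.0), np.float64(118.0), np.float64(118.0), np.float64(118.0), np.float64(118.0), np.float64(118.0), np.float64(118.0), np.float64(118.0), np.float64(118.0), np.float64(118.0), np.float64(118.0), np.float64(118.0), np.float64(118.0), np.float64(118.0), np.float64(189.0), np.float64(189.0), np.float64(189.0), np.float64(189.0), np.float64(189.0), np.float64(189.0), np.float64(251.0), np.float64(262.0), np.float64(262.0), np.float64(262.0), np.float64(262.0), np.float64(262.0), np.float64(262.0), np.float64(262.0), np.float64(262.0), np.float64(262.0), np.float64(262.0), np.float64(262.0), np.float64(262.0), np.float64(262.0), np.float64(262.0), np.float64(262.0), np.float64(262.0), np.float64(332.0), np.float64(333.0), np.float64(333.0), np.float64(333.0), np.float64(333.0), np.float64(333.0), np.float64(333.0), np.float64(333.0), np.float64(334.0), np.float64(334.0), np.float64(334.0), np.float64(334.0), np.float64(334.0), np.float64(334.0), np.float64(334.0), np.float64(334.0)]
```

```bash
python3 - <<'E'
from h import *
d=load('side0');s=load('scene0')
def edge(f,A,B,w=7):
    g=cv2.GaussianBlur(cv2.cvtColor(f['pixels'],cv2.COLOR_RGB2GRAY),(3,3),0).astype(np.float32)
    A,B=np.array(A),np.array(B);t=(B-A)/np.linalg.norm(B-A);m=np.array([-t[1],t[0]]);k=np.arange(-w,w+.1,.25);P=[]
    for a in np.linspace(.06,.94,40):
        q=(A+a*(B-A)+k[:,None]*m).astype(np.float32);v=cv2.remap(g,q[:,:1].copy(),q[:,1:].copy(),1)[:,0]
        gr=abs(np.gradient(v));P.append(q[gr.argmax()])
    P=np.array(P);vx,vy,x,y=cv2.fitLine(P,cv2.DIST_HUBER,0,.01,.01).ravel()
    r=abs((P-[x,y])@[-vy,vx]);Q=P[r<1];vx,vy,x,y=cv2.fitLine(Q,2,0,.01,.01).ravel();
    X=[plane(f,x+e*vx,y+e*vy,[0,0,.016],[0,0,1])[:2] for e in(-20,20)];D=X[1]-X[0]
    return len(Q),np.degrees(np.arctan2(D[1],D[0]))%180,((X[0]+X[1])/2).round(4)
print('side long',edge(d,(218.5,239),(295.8,261)));print('side back',edge(d,(296,261),(312.7,210)));
print('scene front',edge(s,(314,261),(244.5,283.5)));print('scene left',edge(s,(212,232),(243,281)))
for yy in(-2,-4,-6):
  y=np.radians(yy);n,u,l=setup(0,y)
  for nm,thr in(('w0',190),('scene0',165)):
    f=load(nm);c=np.array([.521,-.007,.175])
    for it in range(4):
        p=spokes(f,c,y,thr=thr);dd,t,e=fit(p);c=c+dd[0]*u+dd[1]*l
    p=spokes(f,c,y,thr=thr);_,k=np.unique(np.round((p[:,2]-t)/72),return_inverse=True)
    print(yy,nm,len(p),c.round(4),round(t,2),[ (np.median((p[k==i,2]-t+36)%72-36)).round(1) for i in range(k.max()+1)],e)
y=np.radians(-4);c=np.array([.521,-.007,.175]);n,u,l=setup(0,y);o=status.get_obs();q=o['tool_pos']-c;print('wheel frame',q@u,q@l,q@n, rel(c,toolR(y)))
E
```

```text
side long (14, np.float64(1.865336629599966), array([0.5158, 0.1081]))
side back (38, np.float64(86.99290147730974), array([0.3998, 0.002 ]))
scene front (40, np.float64(86.17445131289587), array([ 0.6728, -0.0188]))
scene left (40, np.float64(176.0351527672876), array([ 0.5419, -0.1133]))
-2 w0 73 [ 0.5214 -0.0074  0.1745] -25.01 [np.float64(0.0), np.float64(0.0), np.float64(-1.0), np.float64(0.3), np.float64(-0.2)] 0.2661606341306709
-2 scene0 80 [ 0.5204 -0.0102  0.1756] -25.28 [np.float64(0.5), np.float64(-0.5), np.float64(0.2), np.float64(0.2), np.float64(-0.5)] 0.3814139853853382
-4 w0 72 [ 0.5215 -0.0069  0.1745] -26.52 [np.float64(0.0), np.float64(0.0), np.float64(-0.5), np.float64(0.3), np.float64(-0.1)] 0.22383868830512055
-4 scene0 80 [ 0.5204 -0.0097  0.1755] -26.54 [np.float64(0.0), np.float64(-0.2), np.float64(0.0), np.float64(0.0), np.float64(-0.2)] 0.19611328139761935
-6 w0 72 [ 0.5215 -0.0064  0.1745] -28.01 [np.float64(0.0), np.float64(0.0), np.float64(-0.4), np.float64(0.1), np.float64(0.0)] 0.18467877345803382
-6 scene0 80 [ 0.5204 -0.0093  0.1755] -27.79 [np.float64(-0.2), np.float64(0.2), np.float64(-0.1), np.float64(0.0), np.float64(0.0)] 0.2538311890120982
wheel frame 0.007768731397148523 0.013282257612419728 0.21428169380079037 (array([-0.0069, -0.0143,  0.2142]), array([0.0048, 0.0038, 0.0011]))
```

Request:
carry_out([
  [255,[-0.02,-0.02,0.03],[0,0,0]],
  [255,[-0.035,-0.04,0.07],[0,0,0]],
  [255,[-0.053,-0.06,0.11],[0,0,0]],
  [255,[-0.053,-0.06,0.14],[0,0,0]],
  [255,[-0.053,-0.06,0.165],[0,0,0]],
  [255,[-0.053,-0.06,0.165],[0,0,0]],
])

```text
time_s: 3.15
tool_pos: [0.5852, -0.0552, 0.1755]
tool_rot: [0.031, 0.908, 0.016, -0.418]
wrist_force: [-0.3, -0.5, 0.6]
opening: 0.0005
```

```bash
cat >> h.py <<'E'
Y=np.radians(-4);C=np.array([.521,-.008,.175])
def wf():
    n,u,l=setup(0,Y);o=status.get_obs();q=o['tool_pos']-C
    print('t',o['time_s'],'up,left,n',(np.array([q@u,q@l,q@n])).round(4),'joints',o['joint_pos'].round(2),'F',o['wrist_force'].round(1),'rot err',rel(C,toolR(Y))[1])
def wheel(f,thr=190,radii=np.arange(.045,.092,.003)):
    n,u,l=setup(0,Y);c=C.copy()
    for _ in range(3):
        p=spokes(f,c,Y,thr=thr,radii=radii);d,t,e=fit(p);c=c+d[0]*u+d[1]*l
    k=np.round((p[:,2]-t)/72)%5
    print('spoke',round(t%72,2),'n',len(p),[int((k==i).sum()) for i in range(5)],'c',c.round(4),'res',round(e,2));return t
E
python3 - <<'E'
from h import *
wf(); f=grab('side','s1'); cv2.imwrite('pics/s1c.png',cv2.resize(f['pixels'][120:290,190:390,::-1],None,fx=3.5,fy=3.5,interpolation=3))
E
```

```text
t 3.15 up,left,n [-0.0429 -0.0427  0.0519] joints [-0.23  0.89  0.94 -0.15  2.17 -1.76] F [-0.3 -0.5  0.6] rot err [0.0021 0.009  0.003 ]
```

View pics/s1c.png

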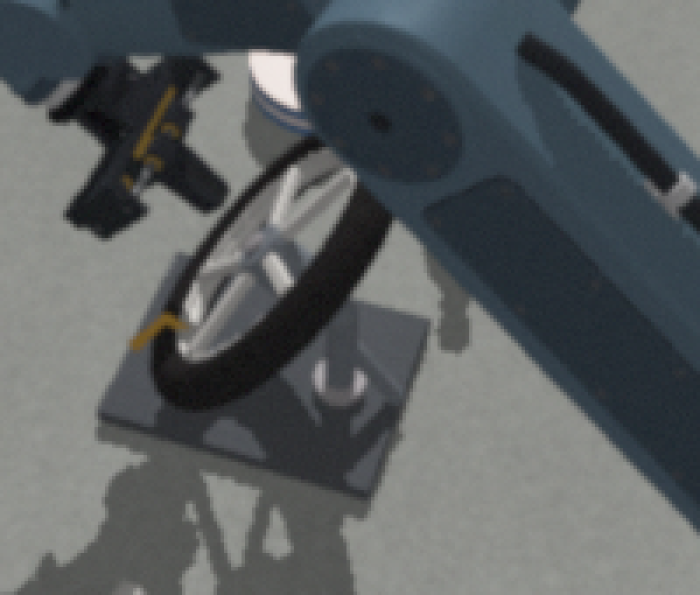

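Request:
carry_out([
  [255,[-0.003,-0.003,0.015],[0,0,0]],
  [255,[-0.003,-0.003,0.03],[0,0,0]],
  [255,[-0.003,-0.003,0.04],[0,0,0]],
  [255,[-0.003,-0.003,0.049],[0,0,0]],
  [255,[-0.003,-0.003,0.049],[0,0,0]],
])

```text
time_s: 3.82
tool_pos: [0.5504, -0.0574, 0.14]
tool_rot: [0.032, 0.908, 0.016, -0.418]
wrist_force: [0.1, 1.4, -0.2]
opening: 0.0001
```

```bash
cat > arc.py <<'E'
import sys;from h import *
wf();a1,a2,st,r=map(float,sys.argv[1:5]);n,u,l=setup(0,Y)
q=status.get_obs()['tool_pos']-C;q=np.array([q@u,q@l,-(q@n)])
for a in np.arange(a1,a2-.01,-st): 
    t=np.radians(a);print(a,(np.array([r*np.cos(t),r*np.sin(t),-.003])-q).round(3))
E
python3 arc.py 221 153 4.5 .065
```

```text
t 3.825 up,left,n [-0.0479 -0.0473  0.0026] joints [-0.24  0.85  1.08 -0.15  2.07 -1.76] F [ 0.1  1.4 -0.2] rot err [0.0033 0.0086 0.0017]
221.0 [-0.001  0.005 -0.   ]
216.5 [-0.004  0.009 -0.   ]
212.0 [-0.007  0.013 -0.   ]
207.5 [-0.01   0.017 -0.   ]
203.0 [-0.012  0.022 -0.   ]
198.5 [-0.014  0.027 -0.   ]
194.0 [-0.015  0.032 -0.   ]
189.5 [-0.016  0.037 -0.   ]
185.0 [-0.017  0.042 -0.   ]
180.5 [-0.017  0.047 -0.   ]
176.0 [-0.017  0.052 -0.   ]
171.5 [-0.016  0.057 -0.   ]
167.0 [-0.015  0.062 -0.   ]
162.5 [-0.014  0.067 -0.   ]
158.0 [-0.012  0.072 -0.   ]
153.5 [-0.01   0.076 -0.   ]
```

Inserted without contact. Now I'll push along the arc.

Request:
carry_out([
  [255,[-0.001,0.005,0],[0,0,0]],
  [255,[-0.004,0.009,0],[0,0,0]],
  [255,[-0.007,0.013,0],[0,0,0]],
  [255,[-0.01,0.017,0],[0,0,0]],
  [255,[-0.012,0.022,0],[0,0,0]],
  [255,[-0.014,0.027,0],[0,0,0]],
  [255,[-0.015,0.032,0],[0,0,0]],
  [255,[-0.016,0.037,0],[0,0,0]],
  [255,[-0.017,0.042,0],[0,0,0]],
])

```text
time_s: 4.95
tool_pos: [0.5643, -0.0176, 0.1274]
tool_rot: [0.032, 0.907, 0.016, -0.419]
wrist_force: [-3.4, -7.1, 2.2]
opening: 0.0004
```

```bash
python3 arc.py 180.5 131 4.5 .065; python3 - <<'E'
from h import *
f=grab('wrist','w1');wheel(f)
E
```

```text
t 4.95 up,left,n [-0.0647 -0.0066  0.003 ] joints [-0.19  0.89  1.04 -0.1   2.07 -1.7 ] F [-3.4 -7.1  2.2] rot err [ 0.0023  0.0079 -0.0005]
180.5 [-0.     0.006  0.   ]
176.0 [-0.     0.011  0.   ]
171.5 [0.    0.016 0.   ]
167.0 [0.001 0.021 0.   ]
162.5 [0.003 0.026 0.   ]
158.0 [0.004 0.031 0.   ]
153.5 [0.007 0.036 0.   ]
149.0 [0.009 0.04  0.   ]
144.5 [0.012 0.044 0.   ]
140.0 [0.015 0.048 0.   ]
135.5 [0.018 0.052 0.   ]
131.0 [0.022 0.056 0.   ]
spoke 21.95 n 49 [2, 18, 4, 16, 9] c [ 0.5216 -0.0071  0.1743] res 0.08
```

Request:
carry_out([
  [255,[0,0.006,0],[0,0,0]],
  [255,[0,0.011,0],[0,0,0]],
  [255,[0,0.016,0],[0,0,0]],
  [255,[0.001,0.021,0],[0,0,0]],
  [255,[0.003,0.026,0],[0,0,0]],
  [255,[0.004,0.031,0],[0,0,0]],
  [255,[0.007,0.036,0],[0,0,0]],
  [255,[0.009,0.04,0],[0,0,0]],
  [255,[0.012,0.044,0],[0,0,0]],
  [255,[0.015,0.048,0],[0,0,0]],
  [255,[0.018,0.052,0],[0,0,0]],
  [255,[0.022,0.056,0],[0,0,0]],
])

```text
time_s: 6.5
tool_pos: [0.5547, 0.0395, 0.1434]
tool_rot: [0.032, 0.908, 0.016, -0.417]
wrist_force: [2.3, -4.3, -2.1]
opening: 0.0004
```

```bash
python3 arc.py 129 73 4.5 .065; python3 - <<'E'
from h import *
f=grab('wrist','w2');wheel(f)
E
```

```text
t 6.5 up,left,n [-0.0437  0.0498  0.0028] joints [-0.12  0.85  1.08 -0.04  2.08 -1.62] F [ 2.3 -4.3 -2.1] rot err [0.0028 0.0105 0.0001]
129.0 [ 0.003  0.001 -0.   ]
124.5 [ 0.007  0.004 -0.   ]
120.0 [ 0.011  0.007 -0.   ]
115.5 [ 0.016  0.009 -0.   ]
111.0 [ 0.02   0.011 -0.   ]
106.5 [ 0.025  0.013 -0.   ]
102.0 [ 0.03   0.014 -0.   ]
97.5 [ 0.035  0.015 -0.   ]
93.0 [ 0.04   0.015 -0.   ]
88.5 [ 0.045  0.015 -0.   ]
84.0 [ 0.05   0.015 -0.   ]
79.5 [ 0.056  0.014 -0.   ]
75.0 [ 0.061  0.013 -0.   ]
spoke 40.03 n 53 [12, 15, 13, 0, 13] c [ 0.5218 -0.0076  0.1741] res 0.24
```

Request:
carry_out([
  [255,[0.003,0.001,0],[0,0,0]],
  [255,[0.007,0.004,0],[0,0,0]],
  [255,[0.011,0.007,0],[0,0,0]],
  [255,[0.016,0.009,0],[0,0,0]],
  [255,[0.02,0.011,0],[0,0,0]],
  [255,[0.025,0.013,0],[0,0,0]],
  [255,[0.03,0.014,0],[0,0,0]],
  [255,[0.035,0.015,0],[0,0,0]],
  [255,[0.04,0.015,0],[0,0,0]],
  [255,[0.045,0.015,0],[0,0,0]],
  [255,[0.05,0.015,0],[0,0,0]],
  [255,[0.056,0.014,0],[0,0,0]],
])

```text
time_s: 8.05
tool_pos: [0.5192, 0.0572, 0.1861]
tool_rot: [0.031, 0.908, 0.017, -0.417]
wrist_force: [4.6, -1.3, -5.7]
opening: 0.0001
```

```bash
python3 arc.py 79 50 3 .065; python3 - <<'E'
from h import *
f=grab('wrist','w3');wheel(f)
E
```

```text
t 8.05 up,left,n [0.0126 0.0649 0.0023] joints [-0.1   0.72  1.19 -0.03  2.09 -1.61] F [ 4.6 -1.3 -5.7] rot err [0.004  0.0107 0.0025]
79.0 [-0.    -0.001 -0.001]
76.0 [ 0.003 -0.002 -0.001]
73.0 [ 0.006 -0.003 -0.001]
70.0 [ 0.01  -0.004 -0.001]
67.0 [ 0.013 -0.005 -0.001]
64.0 [ 0.016 -0.006 -0.001]
61.0 [ 0.019 -0.008 -0.001]
58.0 [ 0.022 -0.01  -0.001]
55.0 [ 0.025 -0.012 -0.001]
52.0 [ 0.027 -0.014 -0.001]
spoke 56.42 n 33 [16, 16, 1, 0, 0] c [ 0.5218 -0.0063  0.1742] res 0.18
```

Request:
carry_out([
  [255,[0.003,-0.002,0],[0,0,0]],
  [255,[0.006,-0.003,0],[0,0,0]],
  [255,[0.01,-0.004,0],[0,0,0]],
  [255,[0.013,-0.005,0],[0,0,0]],
  [255,[0.016,-0.006,0],[0,0,0]],
  [255,[0.019,-0.008,0],[0,0,0]],
  [255,[0.019,-0.008,0],[0,0,0]],
])

```text
time_s: 8.98
tool_pos: [0.5056, 0.0497, 0.2015]
tool_rot: [0.032, 0.907, 0.017, -0.419]
wrist_force: [3.0, 1.6, -2.8]
opening: 0.0008
```

```bash
python3 arc.py 62 50 1 .065; python3 - <<'E'
from h import *
f=grab('wrist','w4');wheel(f);f=grab('scene','sc4');[wheel(f,t) for t in (160,175)]
E
```

```text
t 8.975 up,left,n [0.0327 0.0565 0.0022] joints [-0.12  0.68  1.23 -0.04  2.1  -1.62] F [ 3.   1.6 -2.8] rot err [0.0036 0.0077 0.0017]
62.0 [-0.002  0.001 -0.001]
61.0 [-0.001  0.    -0.001]
60.0 [-0.    -0.    -0.001]
59.0 [ 0.001 -0.001 -0.001]
58.0 [ 0.002 -0.001 -0.001]
57.0 [ 0.003 -0.002 -0.001]
56.0 [ 0.004 -0.003 -0.001]
55.0 [ 0.005 -0.003 -0.001]
54.0 [ 0.005 -0.004 -0.001]
53.0 [ 0.006 -0.005 -0.001]
52.0 [ 0.007 -0.005 -0.001]
51.0 [ 0.008 -0.006 -0.001]
50.0 [ 0.009 -0.007 -0.001]
spoke 1.84 n 42 [7, 29, 5, 0, 1] c [ 0.4883 -0.0211  0.2127] res 6.41
spoke 36.3 n 52 [16, 2, 2, 16, 16] c [ 0.5206 -0.0097  0.1754] res 0.27
spoke 36.38 n 50 [16, 1, 1, 16, 16] c [ 0.5206 -0.0097  0.1754] res 0.15
```

View pics/w4.png

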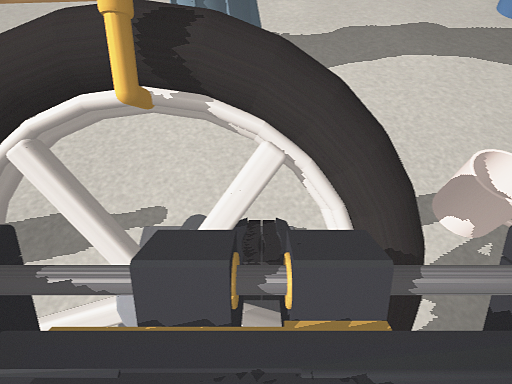

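The wrist view shows the brass stem at the top, near (120,50), and the scene fit puts the spoke at 36.3° against a target of 36. I'll back off the spoke and then withdraw straight out.

Request:
carry_out([
  [255,[-0.002,0.0015,0],[0,0,0]],
  [255,[-0.006,0.004,0],[0,0,0]],
  [255,[-0.006,0.004,0],[0,0,0]],
  [255,[-0.006,0.004,-0.015],[0,0,0]],
  [255,[-0.006,0.004,-0.04],[0,0,0]],
  [255,[-0.006,0,-0.08],[0,0,0]],
  [255,[-0.01,-0.02,-0.12],[0,0,0]],
  [255,[-0.02,-0.04,-0.16],[0,0,0]],
  [255,[-0.03,-0.055,-0.2],[0,0,0]],
  [255,[-0.03,-0.055,-0.215],[0,0,0]],
  [255,[-0.03,-0.055,-0.215],[0,0,0]],
])

```text
time_s: 10.45
tool_pos: [0.6818, -0.0189, 0.3141]
tool_rot: [0.032, 0.907, 0.017, -0.42]
wrist_force: [-0.2, -0.2, -0.4]
opening: 0.0006
```

```bash
python3 - <<'E'
from h import *
wf();f=grab('wrist','w5');wheel(f);g=grab('scene','sc5');wheel(g,165);n,u,l=setup(0,Y)
tip=C+.152*u+.028*n;print('expected tip px',proj(f,tip),proj(g,tip))
for nm,F,x in(('w5',f,0),('sc5',g,0)):
    h=cv2.cvtColor(F['pixels'],cv2.COLOR_RGB2HSV);m=cv2.inRange(h,(14,120,90),(28,255,255))
    if nm=='w5':m[200:]=0
    else: m[:100]=0;m[200:]=0
    k,_,st,ce=cv2.connectedComponentsWithStats(m);i=1+st[1:,4].argmax();print(nm,st[i],ce[i])
    # stem centre at r~.13, n~.028
    P=plane(F,*ce[i],C+.03*n,n)-C;print('stem centroid angle cw',np.degrees(np.arctan2(P@l,P@u)),np.hypot(P@u,P@l))
E
```

```text
t 10.45 up,left,n [0.0029 0.0003 0.2129] joints [-0.17  1.1   0.3  -0.14  2.6  -1.76] F [-0.2 -0.2 -0.4] rot err [0.0043 0.0041 0.0015]
spoke 36.28 n 74 [16, 16, 16, 8, 18] c [ 0.5215 -0.0069  0.1745] res 0.25
spoke 35.94 n 50 [2, 0, 16, 16, 16] c [ 0.5201 -0.01    0.1759] res 0.14
expected tip px [[259.01675009  30.8477264 ]] [[244.27582562 137.24194093]]
w5 [257  31  12  52 477] [262.0754717  54.7672956]
stem centroid angle cw 1.4815162993089814 0.12834673560351334
sc5 [244 137   8  20  82] [247.20731707 146.03658537]
stem centroid angle cw 0.21295588417096326 0.12738975484765702
```

View pics/sc5.png

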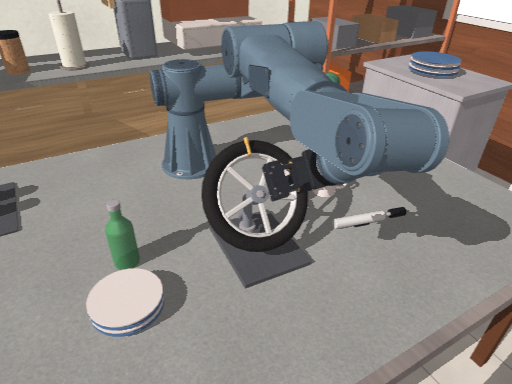

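```bash
python3 -c "
from plant import status,hand_in
o=status.get_obs();print(o['time_s'],abs(o['joint_vel']).max(),o['wrist_force']);print(hand_in())"
```

```text
10.55 0.025493723883112107 [-0.62161847  0.61714235  0.53397634]
the job is handed in; nothing more can be done
None
```

I turned the wheel about 153° counter-clockwise by pushing one spoke with the closed fingertips. The valve stem is now at the top. I then backed the fingers off the spoke and withdrew to about 0.21 m in front of the wheel. The job was handed in at 10.6 s.

- **Stem position:** After withdrawing, the spokes read 36.3° in the wrist view and 35.9° in the scene view, against a target of 36.0°. The stem itself measured +1.5° in the wrist view and +0.2° in the scene view. The stem readings disagree by about 1.3°, because they came from single-view colour centroids. I trust the spoke fits more.
- **Stand direction:** I took the stand's yaw as −4°. The plate edges gave readings from about −3° to −4°, with one weak edge fit at about +2° and one hand-picked corner reading at −6°. Taking the yaw as uncertain by 1° adds up to about 0.7° to the stem angle.
- **Contact:** The force readings taken between pushes were at most about 8 N. The final reading was about 1 N, which is noise level. The fingers stayed inside the spoke gap, clear of the tyre, rim and stem according to the planned path.
- **Other objects:** In the final scene picture the bottle, plates and pump look unmoved. The mug is mostly hidden behind the arm there, but no move went near it.

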